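# Roll the rolling pin onto the parking stripe

## Robot

A 6-joint arm with a two-finger parallel gripper is mounted at the origin on a cart in front of the work surface, level with it; the furniture and walls round the work are solid. World frame = base frame: x ahead of the robot, y to its left, z up, the work surface at z = 0. Lengths are in m, angles in rad, forces in N, time in s.
With the tool pointing down it reaches from about 0.4 to 0.825 m from the base axis. Payload 7 kg.
Tool frame: the origin (TCP) lies at the very end of the fingers, on their centre line; the grasp point (between the pads) lies 19 mm behind it (arm.grip_point_offset is the distance from the TCP to the grasp point, in m); z points along the fingers, y is the line along which they close (so a half turn about z gives the same grasp; the last joint's range is limited). The gripper opens to 88 mm and grips with 3 to 60 N. Pads are 19 mm wide; open, the fingers measure 130 mm over their backs; the gripper's body (78 mm by 193 mm) begins 47 mm behind the grasp point.
Start: joints at [-1.054, 0.359, 0.012, 0, -1.224, -0.288], TCP at [0.153, -0.657, 0.227] pointing down, gripper open.
Joint ranges: [-3.07, 3.07], [-1.43, 2.12], [-1.02, 1.25], [-3.03, 1.67], [-3.05, -0], [-3.03, 3.03]. Speed limits (rad/s): [2.39, 2.39, 3.01, 3.14, 3.14, 3.14].

## Interface

Orientations are given as [roll, pitch, yaw] about the fixed x, y, z axes, in that order (R = Rz(yaw) Ry(pitch) Rx(roll)).
In Python, from station import arm, cams gives the robot as it stands.
- The arm moves only by the shell command python3 -m handwheel 'ROWS' [FORCE]. ROWS is JSON, a list that holds one entry, the list of rows, each a list of 7 numbers: the shift along the tool's x, y, z normalised to -1 to 1, where 1 is 0.08 m, then the turn, a rotation vector about the tool's x, y, z normalised to -1 to 1, where 1 is 0.5 rad, then the closure in counts, from 0 (fully open) to 255 (shut). In form: [[[x, y, z, wx, wy, wz, hand], ...]]. A call has 1 to 5 rows; each row is the pose to reach, as a shift and turn from the pose commanded when the call began, along the tool's axes at that moment; what a row does not reach only later rows make up. A row lasts 1/8 s, in which the tool goes at most 62.5 mm and 10.7 degrees, less where a joint would pass 70% of its speed; a pose out of reach is approached as far as the arm can. A call with a number of a shift or a turn outside -1 to 1 is refused whole. A call with a gripper value outside its range is refused whole. The fingers move at their own pace and stop on an object; FORCE is the grip in N (left out, the last holds). Time passes only in rows, so rows that repeat a pose let the fingers close. It gives the time, the measured TCP pose, the force, the opening and the grip force at its end, in the units of the state.
- arm.get_state(): the state, without advancing time (a new reading comes with each control period).
- cams.grab_frame(name): name is "scene" or "top" or "wrist"; returns the picture (420x560x3 uint8, blue, green, red); there is no depth.
- cams.camera_info(name): a dict with "camera_matrix" (3x3 intrinsics, pixels), "R" (3x3) and "t" (3): a world point X has camera coordinates R X + t; the wrist camera has in their place "hand_eye" (4x4, takes a point from camera to tool coordinates, whose origin is the TCP and whose axes are the flange's). Camera axes: x right, y down, z forward; pixel columns grow to the right and rows downward; lengths in m; the calibration is good to about 2 mm. A picture is of the moment at which its call begins: read the wrist's pose just before it. camera_info takes no time and is no camera call.
- arm.job_done(): hands the job in; it is judged then, once.
The state is a dict: "t": time; "q": joint angles; "qd": joint speeds; "joint_efforts": joint torques, N m; "eef_pos": TCP position; "ee_rot": TCP orientation; "force": force on the tool from outside, world axes, zero at the start; "moment": the same for the moment, N m; "width": finger opening in m; "gripper_force": force on a finger pad.
Only numpy, scipy, OpenCV 4.12 (cv2) and the standard library are available. Lean on these libraries where they do the work, as an engineer would, in place of code of your own. Each camera call takes 0.05 s, during which the arm holds its last target. There are 200 camera calls.

## Task

Roll the wooden rolling pin away across the pastry mat to the blue stripe, pushing the upper half of its barrel from behind with the fingertips, just above its middle height, and let it come to rest lying along the stripe, with its middle line over it. The pin must roll, not slide, and must not be gripped or lifted; leave everything else where it stands.

Things in the scene. Friction and masses are not known exactly. Their poses are not given: they have to be found in the camera images.
- rolling_pin: Wooden rolling pin on the mat: slick pale barrel 54 mm thick, 160 long (friction 0.15); dark handles 27 thick, 240 over all; 0.3 to 0.5 kg. Origin: its middle, on the axis, 30 mm above the worktop. y runs along the pin; x, z turn with it (z up at start). Fingertips behind the barrel, tips 32 to 42 mm above the worktop, roll it on; higher ones ride up on it. Let go at 40 mm/s it runs on 2 to 4 mm.
- stripe: Flat blue stripe printed on the mat, 16 mm wide (its x), 190 long (its y). Origin at its middle, 3 mm above the worktop. Its x is level, across the stripe, and points away from the robot, the way the pin must roll; y runs along the stripe. The pin starts 80 to 205 mm before it, parallel within 3 degrees, and keeps its direction as it rolls.
- pastry_mat: Beige pastry mat, fixed to the worktop, 280 mm (x, away from the robot) by 220 mm (y), 3 mm thick, with a thin brown printed border. Origin at the centre of its underside; its axes are parallel to the stripe's.
- dish: Small white glazed dish (ramekin), 66 mm across, 34 tall, left of the mat; origin at the centre of its underside. Leave it alone.
- mug: White mug with handle, 95 mm tall, far left of the mat; origin at the centre of its underside. Leave it alone.
- timer: White wind-up kitchen timer, 58 mm across, 42 tall, behind the mat; origin at the centre of its underside. Leave it alone.
- jar_red: Square glass spice jar with reddish powder and grey cap, 46x46x96 mm, behind the mat; origin at the centre of its underside. Leave it alone.
- drum: Black round seasoning drum, 45 mm across, 88 tall, behind the mat; origin at the centre of its underside. Leave it alone.
- glass: Empty clear drinking glass, 81 mm across, 92 tall, behind the mat; origin at the centre of its underside. Leave it alone.

How it is judged:
By the outcome, as a careful person would: the job done as asked, in the order asked, and still so for the second after the job is handed in, with the robot touching nothing.
It also fails if it takes over 48 s, if anything falls off the work surface, if the arm or the gripper's body presses on something with over 40 N, if the wrist force passes 120 N, or if a joint passes its speed limit or range.

## Working session

There is one attempt and no reset: what is moved stays moved. The work goes in short steps, Python scripts to look and compute and a shell command to move; the robot and the scene stay as the last step left them, time stands still between calls to the robot, and variables do not carry over. Pictures are saved under pics/ and viewed, at most 10 in all, crops included, and the job is handed in when it is done.

```bash
mkdir -p pics
python3 - <<'E'
from station import arm,cams
import cv2,numpy as np
s=arm.get_state();print(s['t'],s['eef_pos'],s['ee_rot'],s['width'])
for n in("top","scene"):
    cv2.imwrite(f"pics/{n}0.png",cams.grab_frame(n))
    i=cams.camera_info(n);print(n,np.round(i['camera_matrix'],1).tolist(),np.round(-np.array(i['R']).T@np.array(i['t']),3))
E
```

```text
0.0 [ 0.1529644  -0.65694197  0.22561178] [ 3.13993338e+00 -1.48904679e-04 -2.91291522e+00] 0.08762030471185775
top [[388.3, 0.0, 275.3], [0.0, 388.3, 201.6], [0.0, 0.0, 1.0]] [0.586 0.062 0.909]
scene [[386.8, 0.0, 278.0], [0.0, 386.8, 210.9], [0.0, 0.0, 1.0]] [ 0.447 -0.338  0.781]
```

View pics/top0.png

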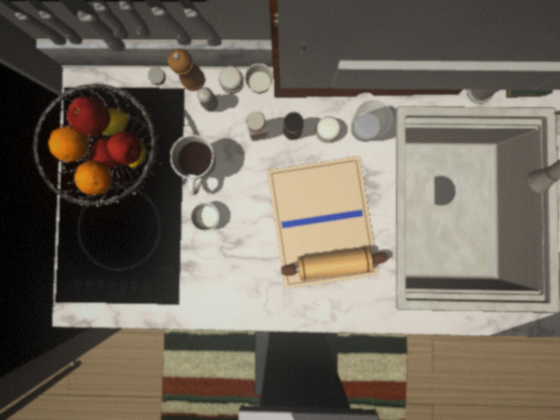

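View pics/scene0.png

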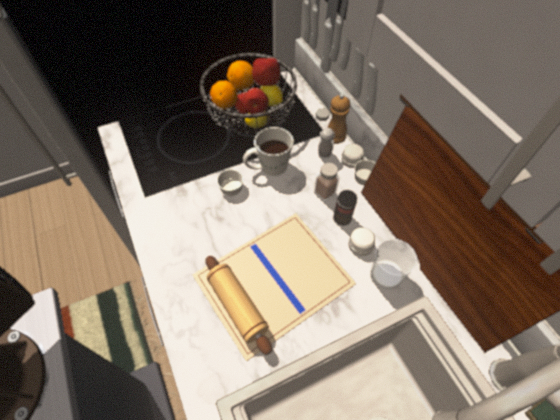

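The top view shows the stripe from (282,224) to (362,213). The pin's handle ends are at about (283,270) and (387,257), and its barrel spans 299–374. The dish at (207,215) and the sink rim at x≈398 are clear of the path. Next I'll measure both views.

```bash
cat > h.py <<'E'
from station import arm,cams
import cv2,numpy as np
def ray(n,px,z):
    i=cams.camera_info(n);K=np.array(i['camera_matrix']);R=np.array(i['R']);t=np.array(i['t']).ravel()
    c=-R.T@t;d=R.T@np.linalg.inv(K)@[*px,1];return c+d*(z-c[2])/d[2]
def proj(n,X):
    i=cams.camera_info(n);p=np.array(i['camera_matrix'])@(np.array(i['R'])@np.array(X)+np.array(i['t']).ravel());return p[:2]/p[2]
def stripe(n,im):
    b,g,r=[im[...,k].astype(int) for k in range(3)]
    m=((b>r+50)&(b>g+30)).astype(np.uint8);N,l,st,_=cv2.connectedComponentsWithStats(m)
    k=1+np.argmax(st[1:,4]);ys,xs=np.nonzero(l==k)
    P=np.array([ray(n,(x,y),.003)[:2] for x,y in zip(xs,ys)])
    return cv2.minAreaRect(P.astype(np.float32)*1000),P.mean(0)
E
python3 - <<'E'
from h import *
for n in("top","scene"):
    im=cv2.imread(f"pics/{n}0.png");r,c=stripe(n,im);print(n,np.round(c,4),r)
a,b=ray("top",(283,270),.03),ray("top",(387,257),.03);print("top pin",a,b,np.linalg.norm(a-b))
a,b=ray("scene",(211,260),.03),ray("scene",(264,346),.03);print("scene pin",a,b,np.linalg.norm(a-b))
im=cv2.imread("pics/top0.png")[190:300,260:400];cv2.imwrite("pics/c1.png",cv2.resize(im,None,fx=5.6,fy=5.4,interpolation=cv2.INTER_CUBIC)[:600,:800])
E
```

```text
top [ 0.5902 -0.0273] ((590.19140625, -26.89471435546875), (12.653889656066895, 185.9601287841797), 9.514082908630371)
scene [ 0.5933 -0.0319] ((592.5167846679688, -26.71856689453125), (13.133703231811523, 186.82757568359375), 9.406078338623047)
top pin [0.4730663  0.06113009 0.03      ] [ 0.50619613 -0.17113722  0.03      ] 0.23461817848897482
scene pin [0.47750024 0.05670403 0.03      ] [ 0.50616343 -0.1557649   0.03      ] 0.21439362391599
```

View pics/c1.png

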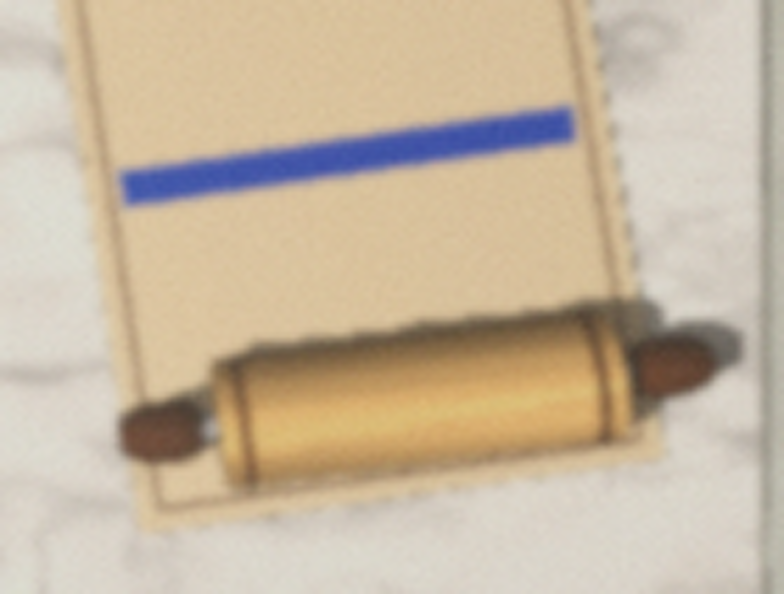

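The crop puts the barrel centre at about (424,398), which is (335.7,263.7) in the full frame and roughly world (0.489,-0.056). The stripe centre is about (0.591,-0.027), yaw 9.5°. I'll move the gripper behind the pin, still high.

```bash
python3 -m handwheel '[[[-0.4,0.5,0,0,0,0.08,0],[-0.8,1,0,0,0,0.16,0]]]' | tail -c 200
python3 -m handwheel '[[[-0.4,0.5,0,0,0,0,0],[-0.8,1,0,0,0,0,0]]]' >/dev/null
python3 -m handwheel '[[[-0.4,0.5,0,0,0,0,0],[-0.8,1,0,0,0,0,0]]]' >/dev/null
python3 -m handwheel '[[[-0.4,0.5,0,0,0,0,0],[-0.8,1,0,0,0,0,0]]]'
python3 -m handwheel '[[[-0.4,0.5,0,0,0,0,0],[-0.8,1,0,0,0,0,0],[-0.8,1,0,0,0,0,0]]]'
python3 - <<'E'
from h import *
s=arm.get_state();print(s['t'],s['eef_pos'],s['ee_rot'])
print(ray("top",(335.7,263.7),.045),ray("top",(335.7,263.7),.03))
E
```

```text
t: 0.35
eef_pos: [0.1972, -0.5638, 0.2255]
ee_rot: [3.14, -0.001, -2.995]
force: [1.4, 0.2, 0.2]
width: 0.0877
gripper_force: 0.0
t: 1.1
eef_pos: [0.3519, -0.2976, 0.2265]
ee_rot: [3.142, 0.0, -2.993]
force: [1.5, -0.1, 0.7]
width: 0.0876
gripper_force: 0.0
t: 1.48
eef_pos: [0.4043, -0.2081, 0.2265]
ee_rot: [3.141, 0.0, -2.988]
force: [0.5, -0.2, -0.1]
width: 0.0873
gripper_force: 0.0
1.475 [ 0.40427892 -0.20811703  0.22651589] [ 3.14137141e+00  3.28991615e-04 -2.98839959e+00]
[ 0.49088867 -0.05477287  0.045     ] [ 0.48924603 -0.05679975  0.03      ]
```

```bash
python3 -m handwheel '[[[-0.13,0.42,0,0,0,0,0],[-0.26,0.85,0,0,0,0,0]]]' >/dev/null
python3 -m handwheel '[[[-0.13,0.42,0.2,0,0,0,0],[-0.26,0.85,0.4,0,0,0,0],[-0.26,0.85,0.4,0,0,0,0],[-0.26,0.85,0.4,0,0,0,0]]]'
python3 - <<'E'
from h import *
import json
s=arm.get_state();print(s['t'],s['eef_pos'],s['ee_rot'])
im=cams.grab_frame("wrist");cv2.imwrite("pics/w1.png",im)
i=cams.camera_info("wrist");print(np.round(i['hand_eye'],3).tolist(),np.round(i['camera_matrix'],1).tolist())
E
```

```text
t: 2.22
eef_pos: [0.4238, -0.0704, 0.1946]
ee_rot: [-3.141, -0.0, -2.993]
force: [-0.3, 0.1, -0.3]
width: 0.0876
gripper_force: 0.0
2.225 [ 0.42383938 -0.07041734  0.19463418] [-3.14135109e+00 -3.41787898e-04 -2.99256340e+00]
[[0.0, -0.954, -0.299, 0.08], [1.0, 0.0, -0.001, 0.0], [0.001, -0.299, 0.954, -0.157], [0.0, 0.0, 0.0, 1.0]] [[353.5, 0.0, 281.4], [0.0, 353.5, 206.2], [0.0, 0.0, 1.0]]
```

View pics/w1.png

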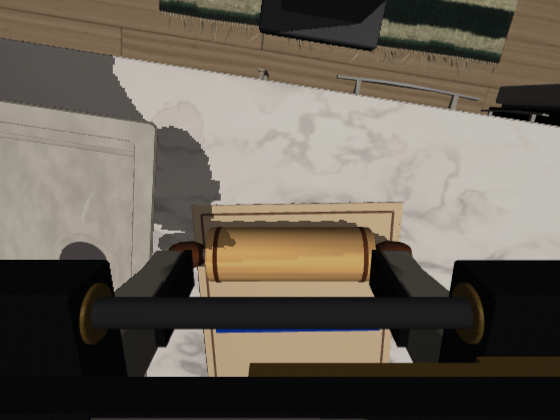

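The wrist view shows the pin nearly parallel to the finger line. The barrel spans columns 207–373 and rows 228–282, centred near (289,255). Part of the stripe is visible below it, around row 330.

```bash
cat >> h.py <<'E'
from scipy.spatial.transform import Rotation as Rn
def wray(px,z,s):
    i=cams.camera_info("wrist");H=np.array(i['hand_eye']);T=np.eye(4);T[:3,:3]=Rn.from_euler('xyz',s['ee_rot']).as_matrix();T[:3,3]=s['eef_pos']
    M=T@H;d=M[:3,:3]@np.linalg.inv(np.array(i['camera_matrix']))@[*px,1];c=M[:3,3];return c+d*(z-c[2])/d[2]
E
python3 - <<'E'
from h import *
s=arm.get_state()
for p in [(289,255),(209,255.5),(371,254.5)]:print(wray(p,.03,s))
print("stripe edge",wray((216,331),.003,s),wray((380,331),.003,s))
S=np.array([.5915,-.027]);e=np.array([np.cos(.165),np.sin(.165)])
for P in(wray((289,255),.03,s)[:2],np.array([.489,-.057])):print("dist to stripe",(S-P)@e,"tcp behind pin",(P-s['eef_pos'][:2])@e)
E
```

```text
[ 0.49367821 -0.05235519  0.03      ]
[ 0.50606486 -0.1312086   0.03      ]
[0.48101389 0.02835382 0.03      ]
stripe edge [ 0.6144675  -0.11888159  0.003     ] [0.58611459 0.06966465 0.003     ]
dist to stripe 0.10065785592431994 tcp behind pin 0.07177363042024378
dist to stripe 0.1060354513527151 tcp behind pin 0.06639603499184862
```

```bash
python3 -m handwheel '[[[0,0.03,0.5,0,0,0,0],[0,0.07,1,0,0,0,0]]]' >/dev/null
python3 -m handwheel '[[[0,0,0.5,0,0,0,0],[0,0,0.85,0,0,0,0],[0,0,0.95,0,0,0,0],[0,0,0.95,0,0,0,0]]]'
python3 -m handwheel '[[[-0.06,0,0,0,0,0,0],[-0.12,0,0,0,0,0,0],[-0.17,0,0,0,0,0,0],[-0.22,0,0,0,0,0,0],[-0.25,0,0,0,0,0,0]]]'
```

```text
t: 3.02
eef_pos: [0.4234, -0.0649, 0.0389]
ee_rot: [-3.141, -0.0, -2.994]
force: [0.1, -0.1, 0.7]
width: 0.0875
gripper_force: 0.0
t: 3.65
eef_pos: [0.4432, -0.0613, 0.0386]
ee_rot: [3.142, 0.0, -2.993]
force: [-0.8, 0.6, -0.4]
width: 0.0875
gripper_force: 0.0
```

```bash
python3 -m handwheel '[[[-0.05,0,0.02,0,0,0,0],[-0.1,0,0.02,0,0,0,0],[-0.15,0,0.02,0,0,0,0],[-0.2,0,0.02,0,0,0,0],[-0.25,0,0.02,0,0,0,0]]]'
python3 -m handwheel '[[[-0.05,0,0,0,0,0,0],[-0.1,0,0,0,0,0,0],[-0.15,0,0,0,0,0,0],[-0.2,0,0,0,0,0,0],[-0.25,0,0,0,0,0,0]]]'
python3 - <<'E'
from h import *
s=arm.get_state();cv2.imwrite("pics/w2.png",cams.grab_frame("wrist"));print(s['eef_pos'])
E
```

```text
t: 4.28
eef_pos: [0.4629, -0.0584, 0.037]
ee_rot: [-3.142, -0.0, -2.993]
force: [0.1, -0.5, 0.5]
width: 0.0881
gripper_force: 0.1
t: 4.9
eef_pos: [0.4828, -0.0554, 0.037]
ee_rot: [3.142, 0.0, -2.993]
force: [-0.2, 0.2, 0.3]
width: 0.0875
gripper_force: 0.1
[ 0.48277417 -0.0553995   0.0369651 ]
```

View pics/w2.png

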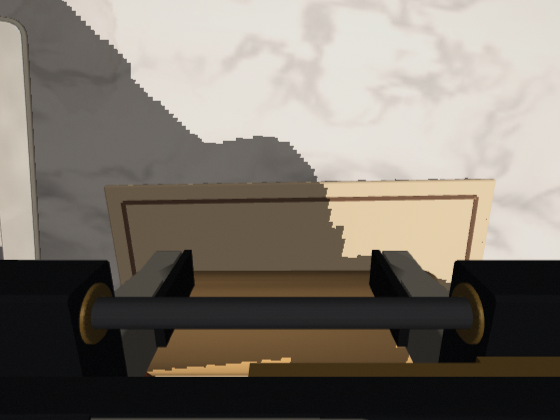

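The wrist view shows the barrel directly ahead of both fingertips, level and parallel, with its back edge at row 271. I'll push on.

```bash
python3 -m handwheel '[[[-0.05,0,0,0,0,0,0],[-0.1,0,0,0,0,0,0],[-0.15,0,0,0,0,0,0],[-0.2,0,0,0,0,0,0],[-0.25,0,0,0,0,0,0]]]' >/dev/null
python3 -m handwheel '[[[-0.05,0,0,0,0,0,0],[-0.1,0,0,0,0,0,0],[-0.15,0,0,0,0,0,0],[-0.2,0,0,0,0,0,0],[-0.25,0,0,0,0,0,0]]]'
python3 - <<'E'
from h import *
s=arm.get_state();print(s['t'],s['eef_pos'])
a=cams.grab_frame("top")[170:280,240:400];b=cams.grab_frame("scene")[200:370,170:370]
cv2.imwrite("pics/m1.png",cv2.resize(a,None,fx=5,fy=5,interpolation=2));cv2.imwrite("pics/m2.png",cv2.resize(b,None,fx=3.5,fy=3.5,interpolation=2))
E
```

```text
t: 6.2
eef_pos: [0.5223, -0.0495, 0.037]
ee_rot: [3.142, 0.0, -2.993]
force: [-0.1, 0.7, -0.0]
width: 0.0875
gripper_force: 0.1
6.2 [ 0.52230757 -0.04948619  0.03696883]
```

View pics/m1.png

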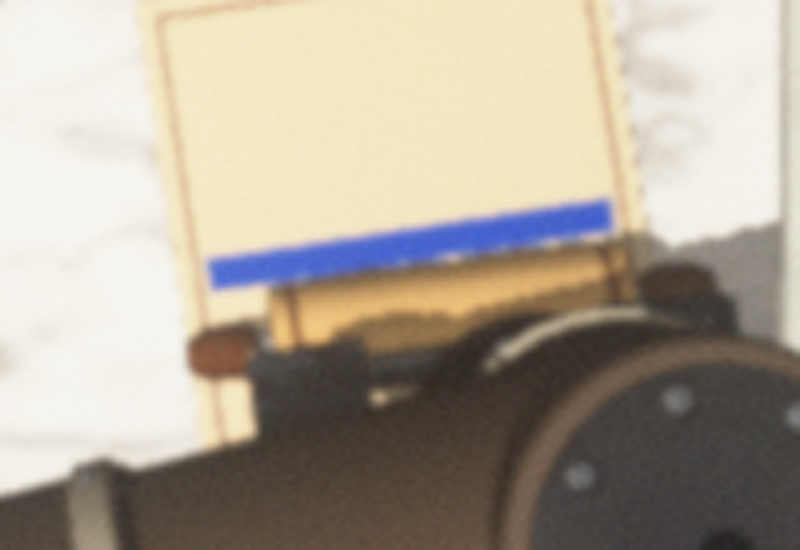

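View pics/m2.png

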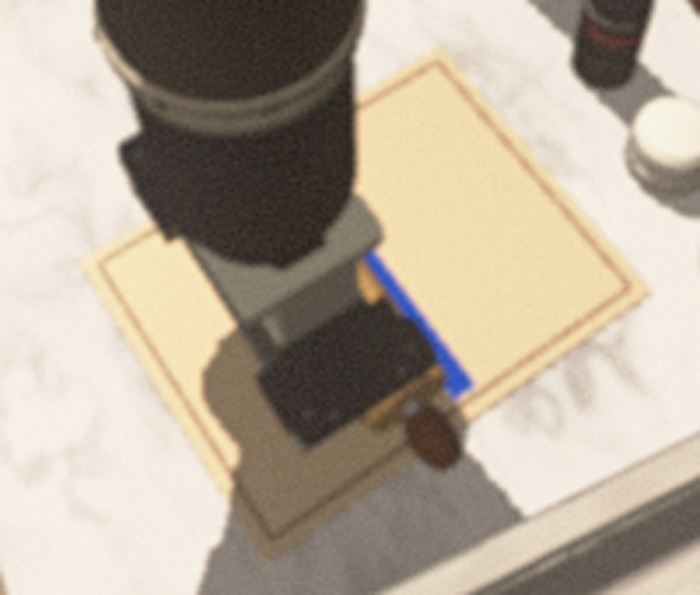

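The top crop shows the left handle centred at about (222,352) and the front edge of the barrel, (270,290) to (630,242), just at the stripe's near edge. I'll compute what distance is left.

Run:
```python
from h import *
e=np.array([np.cos(.163),np.sin(.163)])
f=lambda p,z:ray("top",(240+p[0]/5,170+p[1]/5),z)[:2]
S=(f((209,274),.003)+f((613,215),.003))/2;print("S",S,S@e)
print("handle axis",(S-f((222,352),.03))@e)
for p in[(270,291),(450,266),(610,245)]:print("front silhouette", (S-f(p,.036))@e+.0263)
s=arm.get_state();print("tcp est",(S-s['eef_pos'][:2])@e-.0356)
```

```text
S [ 0.58922652 -0.02815812] 0.5768467842897955
handle axis 0.0350452079707847
front silhouette 0.037217908646328894
front silhouette 0.03796566361997651
front silhouette 0.03916799776394492
tcp est 0.0336632466619571
```

```bash
python3 -m handwheel '[[[-0.05,0,0,0,0,0,0],[-0.1,0,0,0,0,0,0],[-0.15,0,0,0,0,0,0],[-0.2,0,0,0,0,0,0],[-0.24,0,0,0,0,0,0]]]' >/dev/null
python3 -m handwheel '[[[-0.04,0,0,0,0,0,0],[-0.07,0,0,0,0,0,0],[-0.1,0,0,0,0,0,0],[-0.12,0,0,0,0,0,0],[-0.13,0,0,0,0,0,0]]]'
python3 -m handwheel '[[[0,0,0,0,0,0,0],[0.1,0,0,0,0,0,0],[0.3,0,0,0,0,0,0],[0.6,0,0,0,0,0,0],[1,0,0,0,0,0,0]]]'
python3 -m handwheel '[[[0.1,0,-0.5,0,0,0,0],[0.1,0,-1,0,0,0,0],[0.1,0,-1,0,0,0,0]]]' >/dev/null
python3 -m handwheel '[[[0,-0.5,-0.5,0,0,0,0],[0,-1,-1,0,0,0,0],[0,-1,-1,0,0,0,0]]]'
python3 - <<'E'
from h import *
s=arm.get_state();print(s['t'],s['eef_pos'])
im=cams.grab_frame("top");cv2.imwrite("pics/top3.png",im);a=im[170:280,240:400];b=cams.grab_frame("scene");cv2.imwrite("pics/scene3.png",b);b=b[200:370,170:370]
a=cv2.resize(a,(480,330),interpolation=2);b=cv2.resize(b,(320,272),interpolation=2)
c=np.zeros((330,800,3),np.uint8);c[:,:480]=a;c[:272,480:]=b;cv2.imwrite("pics/m3.png",c)
E
```

```text
t: 7.55
eef_pos: [0.5514, -0.0451, 0.037]
ee_rot: [-3.142, -0.0, -2.993]
force: [0.1, 0.9, -0.0]
width: 0.0874
gripper_force: 0.1
t: 8.18
eef_pos: [0.4706, -0.0573, 0.0369]
ee_rot: [3.142, -0.0, -2.993]
force: [0.1, 1.0, 0.3]
width: 0.0872
gripper_force: 0.0
t: 8.93
eef_pos: [0.477, -0.1391, 0.199]
ee_rot: [-3.141, 0.004, -2.995]
force: [-0.3, 0.5, -0.0]
width: 0.0878
gripper_force: 0.0
8.925 [ 0.47701189 -0.13913194  0.19904082]
```

View pics/m3.png

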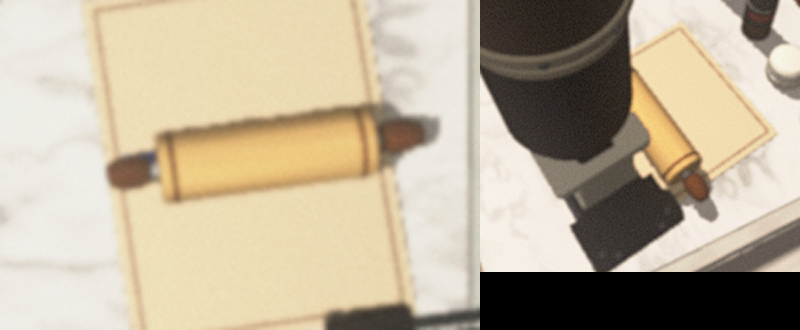

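The pin lies on the stripe. In the crop the barrel's corners are about (160,133), (375,107), (172,201) and (382,177), and the handle centres are near (133,172) and (402,135). A sliver of stripe shows at (150,158). Next I'll measure the residual offset.

Run:
```python
from h import *
e=np.array([np.cos(.164),np.sin(.164)]);u=np.array([-e[1],e[0]])
im0=cv2.imread("pics/top0.png");im=cv2.imread("pics/top3.png")
S=stripe("top",im0)[1];r=stripe("top",im0)[0];print(S,r[0]);S=np.array(r[0])/1000
f=lambda p,z:ray("top",(240+p[0]/3,170+p[1]/3),z)[:2]
for p in[(272,154.5),(133,172),(402,135)]:q=f(p,.03)-S;print("off e,u",q@e*1000,q@u*1000)
# handles: dark brown mask in the rectified pin plane
g=np.arange(-60,60,1.);v=np.arange(-150,150,1.)
G,V=np.meshgrid(g,v);P=np.stack([S[0]+(G*e[0]+V*u[0])/1000,S[1]+(G*e[1]+V*u[1])/1000,np.full(G.shape,.03)],-1)
px=np.array([proj("top",x) for x in P.reshape(-1,3)]).reshape(*G.shape,2).astype(np.float32)
w=cv2.remap(im,px[...,0],px[...,1],cv2.INTER_CUBIC).astype(int)
sat=w[...,2]-w[...,0]
m=(w[...,2]<150)&(sat>35)
for lo,hi in((-140,-88),(70,140)):
    k=m&(V>lo)&(V<hi)&(abs(G)<25);print(k.sum(),"handle e",G[k].mean(),"u",V[k].mean(),np.percentile(G[k],[3,97]))
# barrel: yellow saturation profile
for lo,hi in((-75,-40),(-40,0),(0,40),(40,65)):
    k=(v>lo)&(v<hi);pr=sat[k].mean(0);th=(np.median(pr[:15])+pr[40:80].max())/2;on=g[pr>th];print(lo,on.min(),on.max(),(on.min()+on.max())/2)
```

```text
[ 0.59024776 -0.02733408] (590.19140625, -26.89471435546875)
off e,u -9.433027430768352 -16.488451641182024
off e,u -7.010786256749004 88.75313519702271
off e,u -9.371310720486079 -114.95796908669529Traceback (most recent call last):
  File "<stdin>", line 10, in <module>
  File "h.py", line 7, in proj
    i=cams.camera_info(n);p=np.array(i['camera_matrix'])@(np.array(i['R'])@np.array(X)+np.array(i['t']).ravel());return p[:2]/p[2]
ValueError: time passes only in moves, steps and waits
```

```bash
cat > m.py <<'E'
from h import *
def meas(im):
    e=np.array([np.cos(.164),np.sin(.164)]);u=np.array([-e[1],e[0]]);S=np.array([.5902,-.0269])
    i=cams.camera_info("top");K=np.array(i['camera_matrix']);R=np.array(i['R']);t=np.array(i['t']).ravel()
    g=np.arange(-60,60,1.);v=np.arange(-150,150,1.);G,V=np.meshgrid(g,v)
    P=np.stack([S[0]+(G*e[0]+V*u[0])/1000,S[1]+(G*e[1]+V*u[1])/1000,np.full(G.shape,.03)],-1)
    c=(P@R.T+t)@K.T;px=(c[...,:2]/c[...,2:]).astype(np.float32)
    w=cv2.remap(im,px[...,0],px[...,1],cv2.INTER_CUBIC).astype(int);sat=w[...,2]-w[...,0]
    m=(w[...,2]<150)&(sat>35)
    for lo,hi in((-140,-100),(70,140)):
        k=m&(V>lo)&(V<hi)&(abs(G)<25);print(k.sum(),"handle e",G[k].mean().round(1),"u",V[k].mean().round(1))
    for lo,hi in((-75,-40),(-40,0),(0,40),(40,60)):
        k=(v>lo)&(v<hi);pr=sat[k].mean(0);th=(np.median(pr[:15])+pr[40:70].max())/2;on=g[pr>th];print("barrel",lo,on.min(),on.max(),(on.min()+on.max())/2)
E
python3 - <<'E'
from m import *
meas(cv2.imread("pics/top3.png"))
E
```

```text
539 handle e -9.6 u -112.8
562 handle e -6.3 u 92.6
barrel -75 -33.0 10.0 -11.5
barrel -40 -32.0 11.0 -10.5
barrel 0 -31.0 12.0 -9.5
barrel 40 -30.0 12.0 -9.0
```

The handle centres put the pin about 8 mm short, which agrees with the fingertip estimate of 6–8 mm. I'll push 7.5 mm more, slowly.

```bash
python3 -m handwheel '[[[0,0.5,0.5,0,0,0,0],[0,1,1,0,0,0,0],[0,1,1,0,0,0,0]]]' >/dev/null
python3 -m handwheel '[[[0,0,0.5,0,0,0,0],[0,0,0.9,0,0,0,0],[0,0,1,0,0,0,0],[0,0,1,0,0,0,0]]]'
python3 -m handwheel '[[[-0.2,0,0,0,0,0,0],[-0.45,0,0,0,0,0,0],[-0.7,0,0,0,0,0,0],[-0.9,0,0,0,0,0,0],[-1,0,0,0,0,0,0]]]'
python3 -m handwheel '[[[-0.03,0,0,0,0,0,0],[-0.06,0,0,0,0,0,0],[-0.09,0,0,0,0,0,0],[-0.12,0,0,0,0,0,0],[-0.14,0,0,0,0,0,0]]]'
python3 -m handwheel '[[[-0.02,0,0,0,0,0,0],[-0.035,0,0,0,0,0,0],[-0.045,0,0,0,0,0,0],[-0.053,0,0,0,0,0,0],[-0.055,0,0,0,0,0,0]]]'
python3 -m handwheel '[[[0.1,0,0,0,0,0,0],[0.3,0,0,0,0,0,0],[0.6,0,0,0,0,0,0],[1,0,0,0,0,0,0]]]' >/dev/null
python3 -m handwheel '[[[0.2,0,-0.5,0,0,0,0],[0.4,0,-1,0,0,0,0],[0.4,0,-1,0,0,0,0]]]' >/dev/null
python3 -m handwheel '[[[0,-0.5,-0.5,0,0,0,0],[0,-1,-1,0,0,0,0],[0,-1,-1,0,0,0,0]]]'
python3 - <<'E'
from m import *
im=cams.grab_frame("top");cv2.imwrite("pics/top4.png",im);meas(im)
cv2.imwrite("pics/m4.png",cv2.resize(im[170:280,240:400],None,fx=5,fy=5,interpolation=2))
E
```

```text
t: 9.9
eef_pos: [0.4642, -0.0583, 0.037]
ee_rot: [-3.141, -0.001, -2.992]
force: [1.3, -0.3, 0.5]
width: 0.0876
gripper_force: 0.0
t: 10.52
eef_pos: [0.5449, -0.0461, 0.0375]
ee_rot: [3.142, 0.001, -2.993]
force: [0.7, 0.2, -0.2]
width: 0.0877
gripper_force: 0.0
t: 11.15
eef_pos: [0.5546, -0.0446, 0.037]
ee_rot: [-3.142, 0.0, -2.993]
force: [-0.2, 0.2, 0.8]
width: 0.0878
gripper_force: 0.0
t: 11.78
eef_pos: [0.5589, -0.044, 0.0369]
ee_rot: [3.142, 0.0, -2.993]
force: [-0.3, -0.6, 0.7]
width: 0.0876
gripper_force: 0.0
t: 13.02
eef_pos: [0.4609, -0.1416, 0.1991]
ee_rot: [-3.141, 0.004, -2.995]
force: [-0.4, 0.3, -0.8]
width: 0.0876
gripper_force: 0.0
539 handle e -2.4 u -112.8
621 handle e 2.0 u 92.2
barrel -75 -25.0 18.0 -3.5
barrel -40 -24.0 19.0 -2.5
barrel 0 -23.0 20.0 -1.5
barrel 40 -22.0 20.0 -1.0
```

View pics/m4.png

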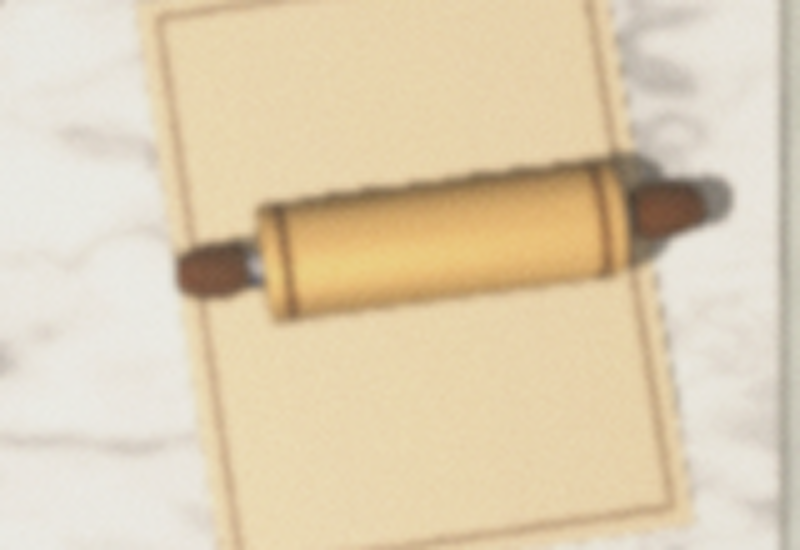

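The top view shows the pin at rest and centred over the stripe, with handle-axis offsets of −2.4 and +2.0 mm (mean about 0, tilt about 1°). The gripper is clear of it.

```bash
python3 -c "
from station import arm
print(arm.job_done())"
```

```text
the job is handed in; nothing more can be done
None
```

I rolled the pin to the blue stripe, where it rests with its middle line within about 2 mm of the stripe's and about 1° off parallel; nothing else was touched, and I handed the job in at about 13 s.

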